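# Unclip the slim mandrel and fit it to the bench swivel

## Robot

A 6-joint arm with a two-finger parallel gripper is mounted at the origin on the work surface. World frame = base frame: x ahead of the robot, y to its left, z up, the work surface at z = 0. Lengths are in m, angles in rad, forces in N, time in s.
With the tool pointing down it reaches from about 0.325 to 0.9 m from the base axis. Payload 6.1 kg.
Tool frame: the origin (TCP) lies midway between the tips of the shut fingers; the grasp point (between the pads) lies 19 mm behind it; z points along the fingers, y is the line along which they close (so a half turn about z gives the same grasp; the last joint's range is limited). The gripper opens to 85 mm and grips with 20 to 120 N. Pads are 22 mm wide; open, the fingers measure 114 mm over their backs; the gripper's body (76 mm by 85 mm) begins 54 mm behind the grasp point. The pads swing forward as they close: fully open they stand 13 mm farther back than shut.
Start: joints at [1.096, 0.22, 1.526, -0, 1.395, -0.126], TCP at [0.214, 0.587, 0.231] pointing down, gripper open.
Joint ranges: [-2.98, 2.98], [-0.91, 2.08], [0.09, 2.57], [-1.24, 4.39], [0.2, 2.65], [-2.68, 2.68]. Speed limits (rad/s): [2.57, 2.57, 3.01, 3.14, 3.14, 3.14].

## Interface

Orientations are given as [roll, pitch, yaw] about the fixed x, y, z axes, in that order (R = Rz(yaw) Ry(pitch) Rx(roll)).
In Python, from plant import movep, move_l, set_joints, gripper_to, hold, inverse_kinematics, observe, get_image, get_calibration, Unreachable, job_done gives the robot as it stands. Calls block until the motion is done:
- movep(position, orientation): joint-space move of the TCP to a pose.
- move_l(position, feed=0.15, rotation=None, max_force=None): straight line of the TCP; rotation=None keeps the orientation; feed is the mean speed in m/s. With max_force (N) it stops when the force on the tool has changed by that much, and returns True; else False.
- set_joints(angles): joint-space move.
- gripper_to(opening, f_grip=None): finger opening in m; f_grip is the grip in N (None keeps the last); returns when the fingers have stopped.
- hold(seconds).
- inverse_kinematics(position, orientation): joint angles nearest the present ones, or None.
- observe(): the state.
- get_image(name): name is "side" or "top" or "wrist"; returns (picture, depth): 400x640x3 uint8, red, green, blue; 400x640 float32, m along the optical axis (not along the pixel's ray), 0 where there is no reading.
- get_calibration(name): a dict with "intrinsics" (3x3 intrinsics, pixels), "world_from_camera" (4x4, takes a point from camera to world coordinates). Camera axes: x right, y down, z forward; pixel columns grow to the right and rows downward; lengths in m; the calibration is good to about 2 mm. A picture is of the moment at which its call begins: read the wrist's pose just before it. get_calibration takes no time and is no camera call; for the wrist camera it gives the pose at the moment of the call.
A pose or a line that the arm cannot do raises Unreachable and nothing moves.
- job_done(): hands the job in, once; it reports no verdict.
The state is a dict: "time_s": time; "q": joint angles; "joint_velocities": joint speeds; "joint_torque": joint torques, N m; "eef_pos": TCP position; "tcp_rot": TCP orientation; "ft_force": force on the tool from outside, world axes, zero at the start; "torque": the same for the moment, N m; "opening": finger opening in m.
Only numpy, scipy, OpenCV 4.12 (cv2) and the standard library are available. Lean on these libraries where they do the work, as an engineer would, in place of code of your own. Each camera call takes 0.05 s, during which the arm holds its last target. There are 200 camera calls.

## Task

Clear the bench swivel first: lift the ebonite barrel off its splined stub and stand it upright in the white porcelain dish, setting it down rather than dropping it. Then pull the slim mandrel straight up out of the sprung catches of the rail, turn it until its socket lines up with the teeth of the stub, and slide it fully home on the swivel, upright. Leave the two other heads clipped in the rail and everything else on the bench where it is.

Things in the scene. Friction and masses are not known exactly. Their poses are not given: they have to be found in the camera images.
- slim_mandrel_grip (a point): slim mandrel, the part to move: aluminium head upright in any one of the rail's 3 stations, 102 mm high, 0.1-0.22 kg. Bottom to top: square foot (34 mm high), collar dia 29 (6 high), grip with flats 16 mm thick along this point's x, 24 wide along y, 32 high, round rod dia 11, 30 long (slimmest of the three). Point: centre of the grip, 56 mm above the underside, 46 below the top; z up
- slim_mandrel_foot (a point): centre of the underside of the slim mandrel's foot (34 x 34 mm), 56 mm below its grip point; same axes. A cross-shaped socket opens here, 28 mm deep, arms along x and y, 22 mm end to end, 9 mm wide. A bead 2.5 mm proud runs along the foot's two x sides, 8 mm above the underside, beneath the rail's catches
- stub_foot (a point): splined steel stub of the swivel: four teeth (a cross from above) along this point's x and y, 19 mm end to end, arms 6 mm wide, 26 mm high; top 4 mm stepped down to 16.5 and 3.5 mm. Point: centre of the flange top from which it rises; z up. It turns stiffly about z (0.15 N m), at most 0.9 rad from square with the block, and starts at any such angle; a quarter turn of the mandrel makes no difference
- barrel_mid (a point): ebonite barrel: plain black tube with a thin nickel band at each end, outside dia 35 mm, bore 24.6 mm, 64 mm long, 0.05-0.08 kg; at the start it stands over the stub on the swivel's flange. Point: its centre, half-way up; z is its axis
- swivel_mid (a point): the bench swivel, fixed: grey block 84 x 84 mm (sides along this point's x, y), 22 mm high, with a round neck dia 58 mm and on it the stub's flange, dia 52 mm, flange top 46 mm above the bench. Point: on the stub's axis at bench height
- barrel: the same barrel; origin at the centre of its lower end, 32 mm below its centre
- dish_floor (a point): the white porcelain dish: round, 108 mm across the rim, 20 mm high, flat inner floor 80 mm across; loose, 0.35 kg. This point is the centre of the inner floor, 5 mm above the bench; z is up
- rail_mid (a point): rail: steel bar 60 x 250 mm fixed to the bench, along this point's y. Point: centre of the seat on which the heads stand, 22 mm above the bench. Stations at y = -75, 0, +75 mm, heads' axes along the rail's. Sprung rollers on both x sides (reaching 26 mm from the centre line, tops 48 mm above the bench) lie over the feet's beads: about 12 N straight up frees a head within 12 mm of lift. Cheeks 12 mm high guide the foot in y
- thick_mandrel_grip (a point): another head in the rail, to be left alone: Same foot as the slim mandrel. Same grip, then a rod 24 mm in diameter and 30 mm long. This point is the centre of its grip
- anvil_grip (a point): another head in the rail, to be left alone: Same foot as the slim mandrel. Same grip, then a flat disc 36 mm in diameter and 10 mm thick; 82 mm high in all. This point is the centre of its grip
- upper_joint_mid (a point): shorter grenadilla joint, black with metal keys, dia 27 mm (34 over keys), 215 mm long, loose in a walnut stand 66 x 66 mm, 40 mm high; its top is 229 mm above the bench. Point: half-way up. Either joint may be the one between rail and swivel
- lower_joint_mid (a point): the longer grenadilla joint, like the other but 245 mm long, its top 259 mm above the bench. This point is half-way up it
- register_key: a small chrome register key, 50 x 28 mm, 6 mm high, lying on the bench; origin on its underside
- spatula: a flat brass pad spatula, 165 mm long, 18 mm wide, 4 mm thick, lying flat; its long side is x, origin on its underside 75 mm from the handle end
- pad_jar: a small glass pad jar, 38 mm in diameter, 45 mm high; origin at the centre of its underside

How it is judged:
On the way, in this order (a step that is already met when the one before it is completed fails the run):
1. the barrel stands upright in the dish (horizontal distance between barrel_mid and dish_floor below 0.026 m and z of barrel_mid in the frame of dish_floor between 0.026 and 0.037 m and angle between barrel_mid's own z axis and vertical below 0.15 rad), for 0.2 s.
2. the slim mandrel is lifted clear of the rail's catches (all of step 1 and z of slim_mandrel_foot in the frame of rail_mid above 0.05 m), for 0.1 s.
At the end, for the whole second after the job is handed in: The slim mandrel is fully home on the stub, its foot on the flange (within 3 mm in height and 3 mm sideways) and upright within 0.08 rad; the barrel stands upright (within 0.15 rad) on the dish's floor, within 26 mm of its centre (all of step 1 and horizontal distance between slim_mandrel_foot and stub_foot below 0.003 m and z of slim_mandrel_foot in the frame of stub_foot between -0.003 and 0.003 m and angle between slim_mandrel_foot's own z axis and vertical below 0.08 rad); the robot touches nothing.
It fails at once if another head is pulled from or shifted in the rail (more than 10 mm) (distance of any of thick_mandrel_grip, anvil_grip from where it was at the start of the episode above 0.01 m).
It fails at once if a grenadilla joint is tipped or shifted (its middle more than 20 mm) (distance of any of upper_joint_mid, lower_joint_mid from where it was at the start of the episode above 0.02 m).
It fails at once if the register key, spatula or pad jar is moved more than 30 mm (distance of any of register_key, spatula, pad_jar from where it was at the start of the episode above 0.03 m).
It fails at once if the dish is shoved more than 40 mm (distance of dish_floor from where it was at the start of the episode above 0.04 m).
It fails at once if the barrel is dropped (falls faster than 0.7 m/s, out of the fingers) (linear speed of barrel above 0.7 m/s and contact force between barrel and the fingers below 0.05 N).
It also fails if it takes over 67 s, if anything falls off the work surface, if the arm or the gripper's body presses on something with over 40 N, if the wrist force passes 120 N, or if a joint passes its speed limit or range.

## Working session

There is one attempt and no reset: what is moved stays moved. The work goes in short steps, each a Python script; the robot and the scene stay as the last script left them, time stands still between calls to the robot, and variables do not carry over. Pictures are saved under pics/ and viewed, on a budget of 10 in all, crops included, one or two more only if the job needs it, and the job is handed in when it is done.

```bash
ls; mkdir -p pics
cat > h.py <<'E'
import numpy as np, cv2
from plant import *
def snap(n,f):
    c=get_calibration(n); im,d=get_image(n)
    np.savez('pics/'+f+'.npz',im=im,d=d,K=c["intrinsics"],T=c["world_from_camera"])
    cv2.imwrite('pics/'+f+'.png',im[:,:,::-1]); return im,d
def load(f):
    z=np.load('pics/'+f+'.npz'); return z['im'],z['d'],z['K'],z['T']
def cloud(f):
    im,d,K,T=load(f); v,u=np.mgrid[:d.shape[0],:d.shape[1]]
    p=np.stack([(u-K[0,2])/K[0,0]*d,(v-K[1,2])/K[1,1]*d,d],-1)
    return p@T[:3,:3].T+T[:3,3]
def atz(f,u,v,z):
    im,d,K,T=load(f); r=T[:3,:3]@np.linalg.inv(K)@[u,v,1]; return T[:3,3]+r*(z-T[2,3])/r[2]
E
python3 - <<'E'
from h import *
for n in("top","side"): snap(n,n+'0'); print(get_calibration(n))
a=np.vstack([cv2.imread('pics/top0.png'),cv2.imread('pics/side0.png')]);
print(observe())
E
```

```text
pics
{'intrinsics': array([[425.40868172,   0.        , 320.88885546],
       [  0.        , 425.40868172, 200.71915983],
       [  0.        ,   0.        ,   1.        ]]), 'world_from_camera': array([[ 0.01243345, -0.98753202,  0.15692645,  0.41152963],
       [-0.99907302, -0.01873737, -0.03875592,  0.01900866],
       [ 0.0412131 , -0.15629911, -0.98684957,  1.00089145],
       [ 0.        ,  0.        ,  0.        ,  1.        ]])}
{'intrinsics': array([[406.66750113,   0.        , 317.4729279 ],
       [  0.        , 406.66750113, 195.95064608],
       [  0.        ,   0.        ,   1.        ]]), 'world_from_camera': array([[ 0.75332467, -0.34272848,  0.56128347,  0.08280658],
       [-0.65729629, -0.36443864,  0.65965601, -0.58481473],
       [-0.02152951, -0.86586469, -0.49981478,  0.53323766],
       [ 0.        ,  0.        ,  0.        ,  1.        ]])}
{'time_s': 0.1, 'q': array([ 1.09588235e+00,  2.21165158e-01,  1.52750582e+00,  1.36684552e-07,
        1.39469446e+00, -1.26122013e-01]), 'joint_velocities': array([-6.89511677e-05, -2.82816344e-03,  8.51633595e-05,  3.89645336e-04,
        1.71974696e-05, -3.56042949e-04]), 'joint_torque': array([ 7.48413640e-04, -4.98241425e+01, -3.90544868e+01, -9.86825376e-05,
        5.75485712e-03,  2.83900881e-06]), 'eef_pos': array([0.2133659 , 0.58686971, 0.23029272]), 'tcp_rot': array([-3.13983397e+00, -2.23128380e-04,  2.79280047e+00]), 'ft_force': array([0.46995548, 0.47655372, 0.56452742]), 'torque': array([-0.01118277,  0.02086394, -0.02636761]), 'opening': 0.08557088002178116}
```

View pics/top0.png

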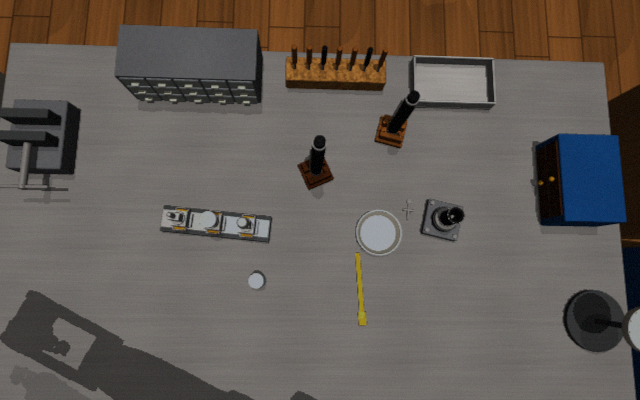

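View pics/side0.png

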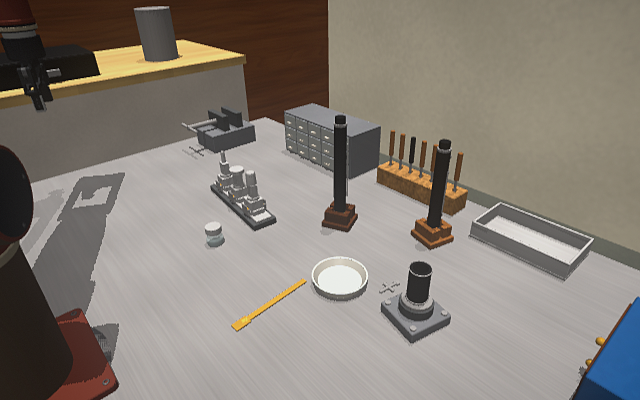

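The top view shows the rail at px (163–270, 205–240). The side view shows the thin rod on its far (left) head, at top px ≈(176,217). The dish is at (379,233), the barrel top at (456,214), the swivel block at (442,219), and the joints at (316,170) and (395,125). The key (408,211) lies between dish and swivel, and the spatula is at (361,290).

Run:
```python
from h import *
P=cloud('top0'); im=load('top0')[0]
def fit(pts,n):
    (c,s,a)=cv2.minAreaRect(pts[:,:2].astype(np.float32)); print(n,len(pts),np.round(c,4),np.round(s,4),round(a,1),np.round(pts.mean(0),4))
def box(u0,u1,v0,v1,z0,z1,n):
    q=P[v0:v1,u0:u1].reshape(-1,3); q=q[(q[:,2]>z0)&(q[:,2]<z1)]; fit(q,n); return q
box(435,475,195,240,.1,.125,'barrel top')
box(415,475,195,245,.015,.03,'block')
box(350,408,205,260,.014,.03,'dish rim')
box(155,280,200,250,.012,.03,'rail')
for u0,u1,n in((160,192,'L'),(192,226,'M'),(226,262,'R')): 
    q=P[200:245,u0:u1].reshape(-1,3); print(n,q[:,2].max()); fit(q[q[:,2]>q[:,2].max()-.008],n)
box(295,340,130,192,.2,.3,'j1'); box(370,425,85,150,.2,.3,'j2')
box(295,340,130,192,.03,.045,'s1'); box(370,425,85,150,.03,.045,'s2')
print('jar',atz('top0',256,281,.02),'key',atz('top0',408,211,0),'spat',atz('top0',358,253,0),atz('top0',362,324,0))
c=im[190:250,150:290,::-1]; d=im[190:250,345:485,::-1]
a=np.vstack([cv2.resize(x,None,fx=5,fy=5,interpolation=cv2.INTER_CUBIC) for x in(c,d)])
cv2.imwrite('pics/crop0.png',a)
```

```text
barrel top 155 [ 0.5288 -0.3044] [0.0365 0.0353] 55.1 [ 0.5289 -0.3042  0.1085]
block 676 [ 0.5292 -0.3042] [0.0842 0.084 ] 77.5 [ 0.5246 -0.2941  0.022 ]
dish rim 378 [ 0.4972 -0.1536] [0.1039 0.1033] 89.7 [ 0.4973 -0.1574  0.0183]
rail 1462 [0.5113 0.2231] [0.2505 0.0602] 85.0 [0.5077 0.2137 0.0194]
L 1.0008914486473275
L 8 [0.4115 0.019 ] [0. 0.] 0.0 [0.4115 0.019  1.0009]
M 1.0008914486473275
M 5 [0.4115 0.019 ] [0. 0.] 0.0 [0.4115 0.019  1.0009]
R 1.0008914486473275
R 5 [0.4115 0.019 ] [0. 0.] 0.0 [0.4115 0.019  1.0009]
j1 260 [ 0.6385 -0.0051] [0.0268 0.0261] 67.9 [ 0.635  -0.0046  0.244 ]
j2 205 [ 0.7431 -0.1859] [0.027  0.0244] 40.9 [ 0.7405 -0.1853  0.2213]
s1 303 [ 0.6403 -0.0048] [0.0562 0.0556] 24.8 [ 0.631 -0.004  0.039]
s2 369 [ 0.7875 -0.2072] [0.149  0.1238] 8.9 [ 0.7503 -0.1881  0.0384]
jar [0.3814767  0.12461442 0.02      ] key [ 0.54971879 -0.22942324  0.        ] spat [ 0.44811998 -0.10900461  0.        ] [ 0.28687322 -0.11799411  0.        ]
```

View pics/crop0.png

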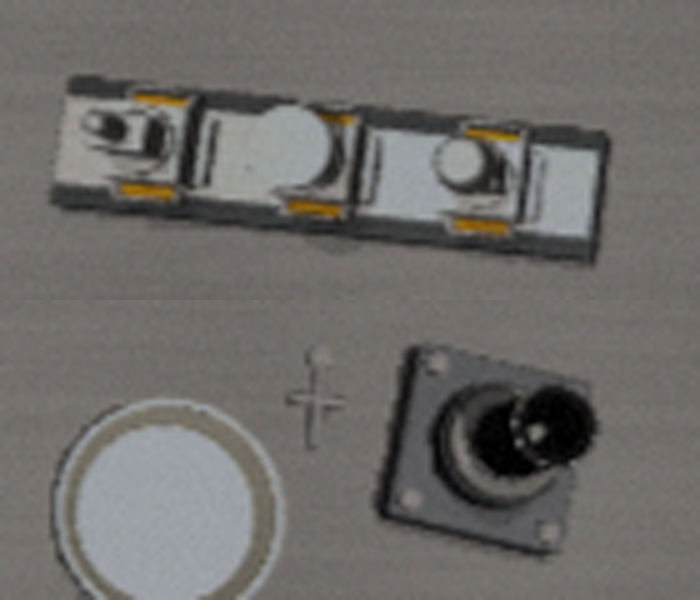

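Run:
```python
from h import *
Y=1.2; R=[np.pi,0,Y]
try:
    movep([.38,.15,.32],R); print(observe()['time_s'])
    movep([.46,-.25,.30],R)
    movep([.529,-.304,.22],R); print(observe()['time_s'],observe()['eef_pos'])
    snap('wrist','w1'); c=get_calibration('wrist'); print(c)
    P=cloud('w1'); m=(abs(P[...,2]-.11)<.006)&(np.hypot(P[...,0]-.529,P[...,1]+.304)<.03)
    q=P[m]; print(len(q)); print(cv2.minEnclosingCircle(q[:,:2].astype(np.float32)), q.mean(0))
except Unreachable as e: print('U',e)
```

```text
1.8417
3.8917 [ 0.52910724 -0.30272665  0.2197462 ]
{'intrinsics': array([[289.53103058,   0.        , 319.63729666],
       [  0.        , 289.53103058, 197.83188734],
       [  0.        ,   0.        ,   1.        ]]), 'world_from_camera': array([[ 9.32366723e-01, -3.45753866e-01, -1.05577264e-01,
         5.56385017e-01],
       [-3.61512819e-01, -8.91006096e-01, -2.74620864e-01,
        -2.33003978e-01],
       [ 8.81240112e-04,  2.94214889e-01, -9.55738888e-01,
         3.63178486e-01],
       [ 0.00000000e+00,  0.00000000e+00,  0.00000000e+00,
         1.00000000e+00]])}
728
((0.5280550122261047, -0.3058147132396698), 0.018790220841765404) [ 0.52826834 -0.30518158  0.10860584]
```

View pics/w1.png

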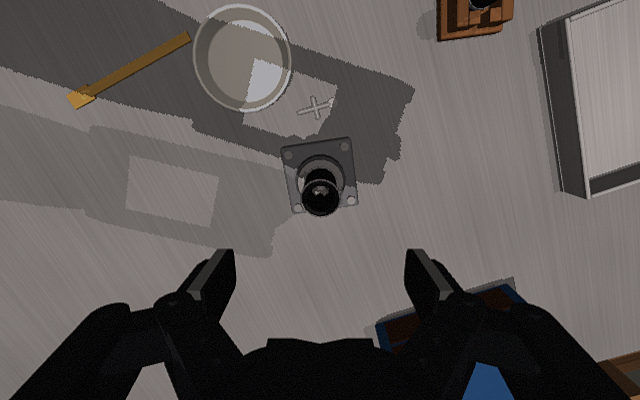

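The wrist view shows the barrel standing over the swivel at px (321,197), centred between the fingers. Its depth fit agrees with the top camera to about 1 mm, so I go ahead and grasp it.

Run:
```python
from h import *
B=np.array([.5285,-.305]); D=np.array([.4972,-.1536])
P=cloud('w1'); m=(P[...,2]>.013)&(P[...,2]<.03)&(np.hypot(P[...,0]-D[0],P[...,1]-D[1])<.07)
q=P[m]; print('dish',cv2.minEnclosingCircle(q[:,:2].astype(np.float32)))
try:
    move_l([*B,.12],.15); print('f',move_l([*B,.070],.08,max_force=12))
    gripper_to(.02,30); o=observe(); print(o['opening'],o['eef_pos'],o['ft_force'],o['time_s'])
    print(move_l([*B,.16],.12)); o=observe(); print(o['opening'],o['eef_pos'],o['ft_force'],o['time_s'])
    snap('wrist','w2')
except Unreachable as e: print('U',e)
```

```text
dish ((0.49553221464157104, -0.15445935726165771), 0.053888846188783646)
f False
0.03492498594181238 [ 0.52877715 -0.30518515  0.07058973] [-1.27255149 -0.50608602  4.1073116 ] 6.05
False
0.03521573147806453 [ 0.52794246 -0.30457583  0.15896441] [ 0.01594805  0.23314442 -0.23613895] 6.95
```

View pics/w2.png

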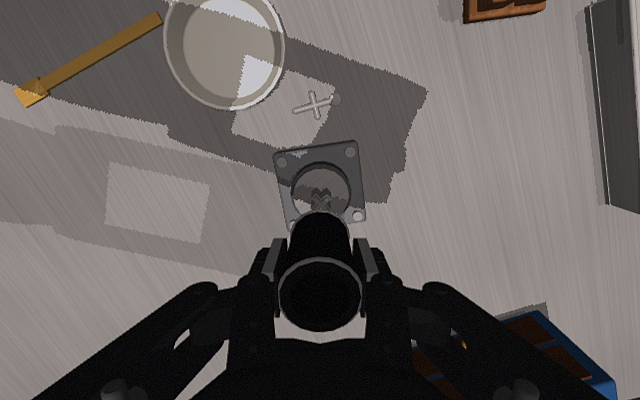

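The barrel is off the stub and held upright between the fingers at px (320,290). The stub is visible behind it at (320,198), and the dish is at (224,50). Next I place the barrel, then look at the stub close up.

Run:
```python
from h import *
D=np.array([.4960,-.1542]); Y=1.2; tx=np.array([np.cos(Y),np.sin(Y)]); S=np.array([.5287,-.3046])
try:
    move_l([*D,.13],.2); move_l([*D,.045],.12); hold(.2); o=observe(); print(o['ft_force'])
    print(move_l([*D,.026],.02,max_force=3)); o=observe(); print(o['eef_pos'],o['ft_force'],o['time_s'])
    gripper_to(.05); hold(.2); move_l([*D,.14],.15); hold(.3); snap('wrist','w3'); 
    P=cloud('w3'); m=(abs(P[...,2]-.069)<.006)&(np.hypot(*(P[...,:2]-D).reshape(-1,2).T).reshape(P.shape[:2])<.04)
    q=P[m]; print('barrel top',len(q),cv2.minEnclosingCircle(q[:,:2].astype(np.float32)),np.median(q[:,2]))
    move_l([*(S-.045*tx),.14],.25); move_l([*(S-.045*tx),.09],.15); hold(.3); snap('wrist','w4'); print(observe()['time_s'])
except Unreachable as e: print('U',e)
im=load('w4')[0]; cv2.imwrite('pics/w4c.png',cv2.resize(im[100:250,220:420,::-1],None,fx=4,fy=4,interpolation=cv2.INTER_CUBIC))
```

```text
[-0.047838    0.10925062 -0.58560219]
True
[ 0.49580422 -0.15409999  0.02958438] [-0.44787852  0.35270871  5.47706081] 9.725
barrel top 996 ((0.4951689541339874, -0.15471352636814117), 0.018726004287600517) 0.06780301410661722
13.2167
```

View pics/w4c.png

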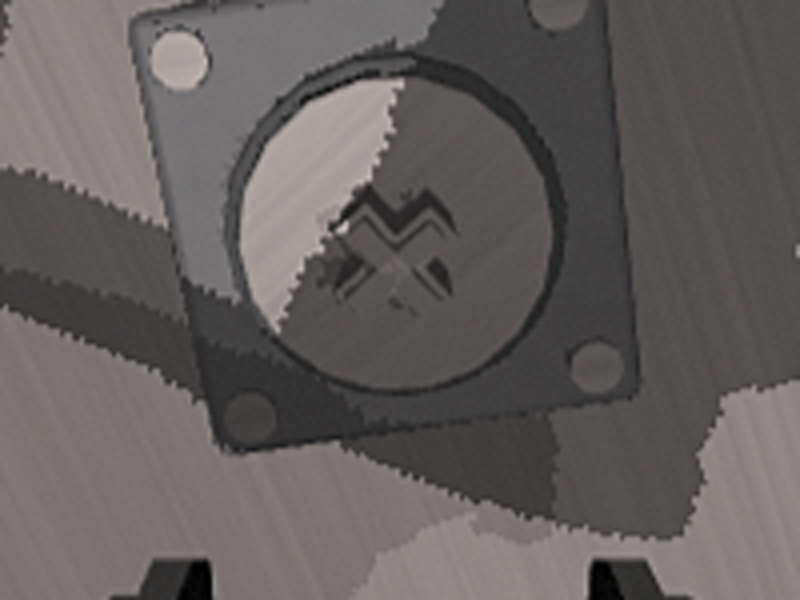

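The close view shows the stub's cross in the crop, centred at about (396,262), with its arms diagonal in the image. The barrel stands in the dish at (.4952, −.1547), top at 68 mm. I get the stub's angle and centre from the depth data.

Run:
```python
from h import *
P=cloud('w4'); S=np.array([.5287,-.3046])
r=np.hypot(P[...,0]-S[0],P[...,1]-S[1])
fl=P[(r<.03)&(abs(P[...,2]-.046)<.005)]; print('flange',cv2.minEnclosingCircle(fl[:,:2].astype(np.float32)),np.median(fl[:,2]))
q=P[(r<.016)&(P[...,2]>.062)]; print(len(q),q[:,2].max(),np.percentile(q[:,2],[10,50,90]))
from scipy.optimize import minimize
for zt in(.062,.0695):
    p=q[q[:,2]>zt][:,:2]; 
    def cost(x,L=.0085,W=.002):
        c,s=np.cos(x[2]),np.sin(x[2]); d=abs((p-x[:2])@np.array([[c,-s],[s,c]]))
        ex=lambda a,b:np.hypot(np.maximum(a-L,0),np.maximum(b-W,0))
        return (np.minimum(ex(d[:,0],d[:,1]),ex(d[:,1],d[:,0]))**2).sum()*1e6
    b=min((minimize(cost,[*p.mean(0),t],method='Nelder-Mead',options=dict(xatol=1e-6,fatol=1e-9,initial_simplex=[[*p.mean(0),t],[*(p.mean(0)+[.002,0]),t],[*(p.mean(0)+[0,.002]),t],[*p.mean(0),t+.2]])) for t in np.arange(0,1.57,.2)),key=lambda r:r.fun)
    print(zt,len(p),b.x,b.x[2]%(np.pi/2),b.fun,p.mean(0))
# from image: arm end pixels in crop -> world at z .070
for u,v in((340,225),(446,225),(345,297),(448,297),(396,262)): print(u,v,atz('w4',220+u/4,100+v/4,.072)[:2])
```

```text
flange ((0.5273304581642151, -0.3070167005062103), 0.026993773877620697) 0.04531855829353476
623 0.0727966066775686 [0.06636962 0.07025279 0.07180765]
0.062 623 [ 0.5280743  -0.30570418  0.36333111] 0.36333110531504703 121.11356583261104 [ 0.52823217 -0.30528264]
0.0695 337 [ 0.52796407 -0.30604494  0.38937638] 0.3893763812680995 0.0 [ 0.52815654 -0.30593837]
340 225 [ 0.52339581 -0.29766063]
446 225 [ 0.53716757 -0.30302069]
345 297 [ 0.52019854 -0.30741181]
448 297 [ 0.53383076 -0.31271739]
396 262 [ 0.52877554 -0.30535403]
```

Run:
```python
from h import *
P=cloud('w4'); S0=np.array([.5282,-.3056])
q=P[np.hypot(P[...,0]-S0[0],P[...,1]-S0[1])<.013]; lab=np.where(q[:,2]>.0688,1,-1)
best=[]
for t in np.arange(0,np.pi/2,.03):
  R=np.array([[np.cos(t),-np.sin(t)],[np.sin(t),np.cos(t)]]); d0=(q[:,:2]-S0)@R
  for a in np.arange(-.002,.0021,.0005):
    for b in np.arange(-.002,.0021,.0005):
      d=abs(d0-[a,b]); m=((d[:,0]<.00825)&(d[:,1]<.00175))|((d[:,1]<.00825)&(d[:,0]<.00175))
      best.append((lab[m].sum(),t,*(S0+R@[a,b])))
best.sort(reverse=True); print(np.round(best[:12],4))
Y=np.pi/2-.087; G=[.5178,.2978]
try:
    o=observe(); move_l([*o['eef_pos'][:2],.25],.25)
    movep([.40,-.10,.30],[np.pi,0,1.3]); move_l([.40,.15,.30],.3); movep([*G,.21],[np.pi,0,Y]); gripper_to(.05); hold(.3); print(observe()['time_s'],observe()['eef_pos'])
    snap('wrist','w5')
    P=cloud('w5'); r=np.hypot(P[...,0]-G[0],P[...,1]-G[1])
    q=P[(r<.02)&(abs(P[...,2]-.124)<.005)]; print('rod top',len(q),cv2.minEnclosingCircle(q[:,:2].astype(np.float32)),q.mean(0))
    q=P[(r<.025)&(abs(P[...,2]-.094)<.004)]; print('grip top',len(q),cv2.minAreaRect(q[:,:2].astype(np.float32)),q.mean(0))
except Unreachable as e: print('U',e)
im=load('w5')[0]; cv2.imwrite('pics/w5c.png',cv2.resize(im[60:300,160:480,::-1],None,fx=2.5,fy=2.5))
```

```text
[[ 3.010e+02  3.900e-01  5.279e-01 -3.063e-01]
 [ 2.990e+02  3.600e-01  5.279e-01 -3.062e-01]
 [ 2.980e+02  3.300e-01  5.279e-01 -3.062e-01]
 [ 2.920e+02  4.200e-01  5.279e-01 -3.063e-01]
 [ 2.830e+02  3.300e-01  5.284e-01 -3.061e-01]
 [ 2.800e+02  3.900e-01  5.284e-01 -3.061e-01]
 [ 2.790e+02  3.900e-01  5.277e-01 -3.058e-01]
 [ 2.790e+02  3.000e-01  5.279e-01 -3.062e-01]
 [ 2.770e+02  3.600e-01  5.284e-01 -3.061e-01]
 [ 2.770e+02  3.600e-01  5.277e-01 -3.058e-01]
 [ 2.760e+02  4.200e-01  5.284e-01 -3.061e-01]
 [ 2.760e+02  3.900e-01  5.275e-01 -3.064e-01]]
17.425 [0.51780692 0.29770584 0.21034968]
rod top 106 ((0.5159481763839722, 0.29658979177474976), 0.0049098776653409) [0.51613425 0.29761177 0.12218897]
grip top 254 ((0.5162909626960754, 0.29688191413879395), (0.024068636819720268, 0.015097078867256641), 84.67279815673828) [0.51682796 0.30070669 0.09323805]
```

View pics/w5c.png

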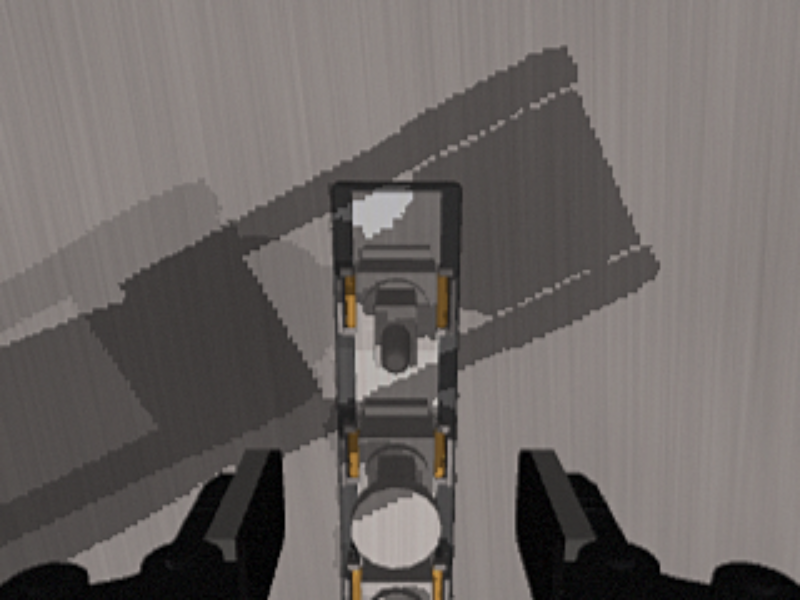

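The slim mandrel's rod top is at crop px (397,350), between its two yellow-marked catches. The anvil disc is at (396,525). Fingers straddle the rail line, so I descend and pull it.

Run:
```python
from h import *
G=[.5166,.2971]
try:
    move_l([*G,.13],.15); print(move_l([*G,.066],.08,max_force=10)); o=observe(); print(o['eef_pos'],o['ft_force'])
    gripper_to(.005,90); hold(.1); o=observe(); print(o['opening'],o['eef_pos'],o['ft_force'])
    p0=o['eef_pos']; move_l([*p0[:2],p0[2]+.02],.04); o=observe(); print(o['opening'],o['eef_pos'],o['ft_force'])
    move_l([*p0[:2],.23],.15); hold(.2); o=observe(); print(o['opening'],o['eef_pos'],o['tcp_rot'],o['ft_force'],o['time_s'])
    snap('wrist','w6'); snap('side','s6')
except Unreachable as e: print('U',e)
a=cv2.imread('pics/w6.png')[100:400,160:480]; b=cv2.imread('pics/s6.png')[60:360,130:450]
cv2.imwrite('pics/v6.png',np.hstack([a,b]))
```

```text
False
[0.51706514 0.29728061 0.06648064] [-0.84534249  0.57495113 -0.6487342 ]
0.014525487993880917 [0.51686262 0.29732224 0.06676898] [-2.50768743 -0.53077765  5.79008386]
0.01440837451702654 [0.51682429 0.2972125  0.08695204] [ 0.07460678 -0.37044784 -1.3681092 ]
0.01419338843211206 [0.51634162 0.29712441 0.22879095] [-3.13981814e+00  9.08465793e-04  1.48381905e+00] [ 0.18490939 -0.47025736 -0.41765712] 21.5917
```

View pics/v6.png

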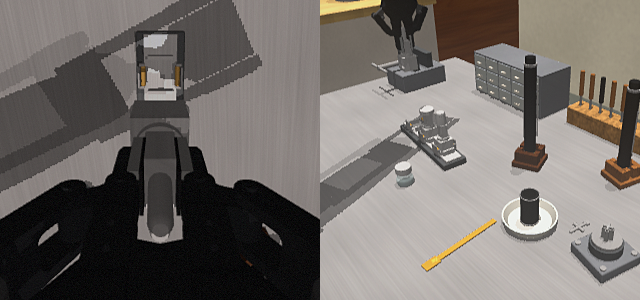

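The mandrel is out of the rail and hangs in the fingers, rod at left-half px (159,205), and its station at (160,85) is empty. The side half shows the barrel upright in the dish at (530,207) and the stub bare. I check the in-hand pose by depth before carrying.

Run:
```python
from h import *
P=cloud('w6'); T=np.array([.51634,.29712,.22879]); Y=1.4838
R=np.array([[np.cos(Y),np.sin(Y)],[np.sin(Y),-np.cos(Y)]])  # cols tool x, tool y
d=(P[...,:2]-T[:2])@R; z=P[...,2]-T[2]; r=np.hypot(d[...,0],d[...,1])
m=(r<.012)&(z>.045)&(z<.065); print('rod',m.sum(),np.percentile(z[m],[50,90,98]) if m.any() else 0)
tp=m&(z>.051); print(d[tp].mean(0),cv2.minEnclosingCircle(d[tp].astype(np.float32)))
m=(r<.03)&(z<-.005)&(z>-.05)
for a in np.arange(-.05,.065,.005):
    k=(r<.03)&(z>a)&(z<a+.005); print(round(a,3),k.sum(),np.round(d[k].min(0),4) if k.any() else'',np.round(d[k].max(0),4) if k.any() else'')
```

```text
rod 1064 [0.05326229 0.05691287 0.06181055]
[0.00146194 0.00013613] ((-5.827124914503656e-05, 1.4406802620214876e-05), 0.012016572058200836)
-0.05 2 [ 0.0157 -0.0046] [0.0159 0.0151]
-0.045 119 [ 0.0158 -0.0174] [0.0168 0.0164]
-0.04 155 [ 0.0095 -0.0195] [0.0167 0.0185]
-0.035 131 [ 0.0104 -0.0193] [0.0168 0.0176]
-0.03 157 [ 0.0156 -0.0171] [0.0168 0.0164]
-0.025 155 [ 0.0157 -0.0172] [0.0169 0.0166]
-0.02 167 [ 0.0157 -0.0172] [0.0168 0.0166]
-0.015 820 [-0.0011 -0.0173] [0.0171 0.0168]
-0.01 254 [ 0.0025 -0.0168] [0.0147 0.0163]
-0.005 133 [ 0.0077 -0.012 ] [0.0142 0.0107]
-0.0 159 [ 0.0065 -0.0155] [0.012  0.0138]
0.005 297 [ 0.0066 -0.021 ] [0.0119 0.0197]
0.01 382 [ 0.0066 -0.0209] [0.0122 0.0208]
0.015 415 [ 0.0063 -0.0208] [0.0123 0.0209]
0.02 450 [ 0.0065 -0.0207] [0.0123 0.0207]
0.025 1220 [-0.0123 -0.021 ] [0.0123 0.0208]
0.03 435 [-0.0098 -0.0205] [0.0122 0.0208]
0.035 799 [-0.0109 -0.0237] [0.0128 0.0231]
0.04 875 [-0.0098 -0.0287] [0.0146 0.0287]
0.045 1179 [-0.0121 -0.028 ] [0.0146 0.0278]
0.05 1729 [-0.0085 -0.0299] [0.0134 0.0299]
0.055 979 [-0.0077 -0.0299] [0.0137 0.0299]
0.06 172 [ 0.0022 -0.0206] [0.0174 0.0205]
```

The in-hand check is good. The mandrel is centred within about 0.5 mm, upright, with its underside 45 mm below the TCP. Next I carry it round the tall joint and take a second stub measurement in the approach yaw.

```bash
cat > fit.py <<'E'
from h import *
def stub(f,S0,zt=.0688):
    P=cloud(f); q=P[np.hypot(P[...,0]-S0[0],P[...,1]-S0[1])<.014]; lab=np.where(q[:,2]>zt,1,-1); best=[]
    for t in np.arange(0,np.pi/2,.03):
      R=np.array([[np.cos(t),-np.sin(t)],[np.sin(t),np.cos(t)]]); d0=(q[:,:2]-S0)@R
      for a in np.arange(-.003,.0031,.0005):
        for b in np.arange(-.003,.0031,.0005):
          d=abs(d0-[a,b]); m=((d[:,0]<.00825)&(d[:,1]<.00175))|((d[:,1]<.00825)&(d[:,0]<.00175))
          best.append((lab[m].sum(),t,*(S0+R@[a,b])))
    best.sort(reverse=True); return np.round(best[:6],4)
E
python3 - <<'E'
from fit import *
Y=1.95; tx=np.array([np.cos(Y),np.sin(Y)]); S=np.array([.528,-.306]); R=[np.pi,0,Y]
try:
    move_l([.40,.15,.30],.25); movep([.40,-.12,.30],R); q=S-.06*tx; movep([*q,.18],R); move_l([*q,.15],.1); hold(.3)
    print(observe()['time_s'],observe()['eef_pos']); snap('wrist','w7'); print(stub('w7',S))
    P=cloud('w7'); r=np.hypot(P[...,0]-S[0],P[...,1]-S[1]); k=P[(r<.016)&(P[...,2]>.0688)]; print(len(k),k.mean(0))
except Unreachable as e: print('U',e)
im=load('w7')[0]; cv2.imwrite('pics/w7c.png',cv2.resize(im[100:300,220:420,::-1],None,fx=3,fy=3,interpolation=cv2.INTER_CUBIC))
E
```

```text
25.625 [ 0.55051634 -0.36204641  0.15071551]
[[194.       0.39     0.528   -0.306 ]
 [190.       0.36     0.528   -0.306 ]
 [189.       0.39     0.5275  -0.3062]
 [188.       0.36     0.5275  -0.3062]
 [185.       0.42     0.528   -0.306 ]
 [180.       0.42     0.5275  -0.3062]]
1220 [ 0.52358943 -0.29450387  0.25487517]
```

View pics/w7c.png

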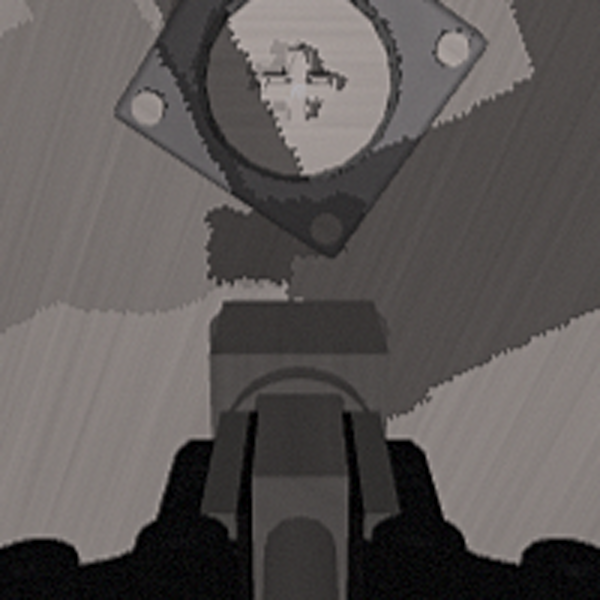

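The stub's cross (crop px (298,80)) is now square with the mandrel and on its centre line (foot centre column ≈299). The second fit agrees with the first: (.528, −.306), angle 0.39. I insert it now.

Run:
```python
from h import *
S=[.528,-.306]
try:
    move_l([*S,.15],.1); move_l([*S,.124],.08); hold(.3); o=observe(); print(o['eef_pos'],o['ft_force'])
    for z in(.110,.0985,.087):
        h=move_l([*S,z],.03,max_force=10); o=observe(); print(h,o['eef_pos'],o['tcp_rot'],o['ft_force'],o['torque'],o['time_s'])
        if h: break
except Unreachable as e: print('U',e)
```

```text
[ 0.52829215 -0.30621643  0.12455125] [-0.44365924 -0.67484799 -1.61737545]
False [ 0.52791936 -0.30593826  0.10981437] [-3.14141447e+00 -2.96924605e-04  1.95000486e+00] [-0.59729537  0.44348154 -0.60893806] [-0.00619608 -0.00952134  0.02126842] 27.8167
False [ 0.52789552 -0.30587352  0.09823964] [-3.14138875e+00 -4.12969489e-04  1.95004558e+00] [ 0.27663231  0.05902562 -1.0565224 ] [ 2.56248470e-02 -4.00675633e-03 -8.20086245e-05] 28.35
True [ 0.52862884 -0.30658094  0.09076205] [3.14071369e+00 1.71444565e-03 1.95000166e+00] [ 0.69612723 -0.44117224  4.21094632] [0.07625862 0.00639791 0.02546105] 28.6917
```

Contact came at TCP z 0.0908, exactly the height for fully home, with no resistance on the way. Now I release, back off and check.

Run:
```python
from h import *
try:
    gripper_to(.05); hold(.2); o=observe(); p=o['eef_pos']; move_l([*p[:2],.13],.08); move_l([*p[:2],.26],.2); hold(.4); snap('wrist','w8'); 
    P=cloud('w8'); S=np.array([.528,-.306]); r=np.hypot(P[...,0]-S[0],P[...,1]-S[1])
    for z,n in((.148,'rod'),(.118,'grip'),(.080,'foot top')):
        q=P[(r<.025)&(abs(P[...,2]-z)<.004)]; print(n,len(q),np.median(q[:,2]),cv2.minAreaRect(q[:,:2].astype(np.float32)))
    q=P[(abs(P[...,2]-.069)<.006)&(np.hypot(P[...,0]-.495,P[...,1]+.155)<.04)]; print('barrel',len(q),cv2.minEnclosingCircle(q[:,:2].astype(np.float32)),np.median(q[:,2]))
    move_l([.45,-.30,.32],.25); snap('side','s8'); print(observe()['time_s'])
except Unreachable as e: print('U',e)
a=cv2.imread('pics/s8.png')[150:390,180:500]; b=cv2.imread('pics/w8.png')[:240,160:480]
cv2.imwrite('pics/v8.png',np.hstack([a,b]))
```

```text
rod 80 0.14665030697014558 ((0.5284267663955688, -0.30716851353645325), (0.008753156289458275, 0.008921590633690357), 2.831165075302124)
grip 208 0.11730930746472218 ((0.528327465057373, -0.3069447875022888), (0.014384766109287739, 0.02381000481545925), 21.39994239807129)
foot top 335 0.07929327546962867 ((0.5282983779907227, -0.30710673332214355), (0.0340253971517086, 0.03336044400930405), 21.734355926513672)
barrel 680 ((0.4950084686279297, -0.15488727390766144), 0.01864577829837799) 0.06769127083822796
31.825
```

View pics/v8.png

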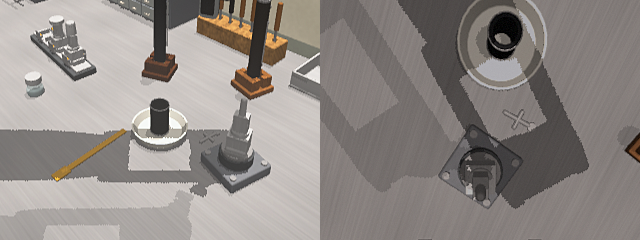

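The mandrel stands upright on the swivel at px (240,150), and the barrel stands in the dish at (158,117). The other heads and both joints are undisturbed. Foot, grip and rod share one axis within 0.3 mm, and the heights match fully home, so I hand it in.

```bash
python3 -c "
from plant import *
job_done(); print(observe()['time_s'])"
```

```text
the job is handed in; nothing more can be done
the job is handed in; nothing more can be done
```

I lifted the barrel off the stub and set it down upright in the dish. I then pulled the slim mandrel straight up out of the rail's far station, turned it to the stub's angle (about 0.39 rad) and slid it home. I handed the job in at about 32 s of robot time, and no verdict was reported.

**Mandrel:** it met the flange at the height expected for fully home (TCP 90.8 mm), with no resistance on the way down. After release, the foot, grip and rod centres lay on one axis within 0.3 mm. The rod top read 146.7 mm against 148 mm expected, but depth readings ran about 1 mm low throughout.

**Barrel:** it is upright in the dish, about 1 mm from the measured centre, with its top at 67.7 mm against 69 mm expected.

**Other objects:** the other two heads, both joints, the key, spatula and jar looked undisturbed in the last pictures, which I judged by eye and did not measure.

**Disagreements:** the stub centre differed by about 2 mm between the top and wrist cameras, and I used the wrist value. The last wrist view put the mandrel about 1 mm from the stub centre I had used, which is within the socket's play. No checks failed.

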